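Clear and crack open the airtight desk box

ROBOT

A 6-joint arm with a two-finger parallel gripper is mounted at the origin on the work surface. World frame = base frame: x ahead of the robot, y to its left, z up, the work surface at z = 0. Lengths are in mm, angles in rad, forces in N, time in s.
With the tool pointing down it reaches from about 300 to 775 mm from the base axis. Payload 14.6 kg.
Tool frame: the origin (TCP) lies on the centre line of the jaws, within the pads' length; the fingertips stand 8 mm ahead of it and the grasp point (between the pads) lies 11 mm behind it; z points along the fingers, y is the line along which they close (so a half turn about z gives the same grasp; the last joint's range is limited). The gripper opens to 94 mm and grips with 3 to 60 N. Pads are 16 mm wide; open, the fingers measure 119 mm over their backs; the gripper's body (75 mm by 177 mm) begins 78 mm behind the grasp point.
Start: joints at [-0.067, 0.3, 1.521, -0, 1.321, -0.067], TCP at [549.99, -0.002, 213.446] pointing down, gripper open.
Joint ranges: [-3.03, 3.03], [-0.79, 2.21], [0.23, 2.52], [-1.04, 4.18], [0, 3.07], [-2.55, 2.55]. Speed limits (rad/s): [2.22, 2.22, 2.57, 3.14, 3.14, 3.14].

INTERFACE

Orientations are given as [roll, pitch, yaw] about the fixed x, y, z axes, in that order (R = Rz(yaw) Ry(pitch) Rx(roll)).
In Python, from cell import manip gives the robot as it stands.
- The arm moves only by the tool jog_arm, never from a script. Its argument "rows" is one flat list of numbers, 7 for each row, row after row: the shift along the world's x, y, z in cm, then the turn, a rotation vector about the world's x, y, z in rad, then the closure, from 0 (fully open) to 1 (shut). In form: [dx, dy, dz, rx, ry, rz, fingers, dx, dy, dz, rx, ry, rz, fingers, ...]. A call has 1 to 20 rows; each row shifts and turns the commanded pose from where the row before left it; what a row does not reach is not made up. A row lasts 1/12 s, in which the tool goes at most 41.7 mm and 7.16 degrees, less where a joint would pass 70% of its speed; a pose out of reach is approached as far as the arm can. A call with a gripper value outside its range is refused whole. The fingers move at their own pace and stop on an object; "newtons" is the grip in N (left out, the last holds). Time passes only in rows, so rows that do not move let the fingers close. It gives the time, the measured TCP pose, the force, the opening and the grip force at its end, in the units of the state.
- manip.read_state(): the state, without advancing time (a new reading comes with each control period).
- manip.camera(name): name is "scene" or "side" or "wrist"; returns (picture, depth): 420x560x3 uint8, blue, green, red; 420x560 float32, mm along the optical axis (not along the pixel's ray), 0 where there is no reading.
- manip.camera_model(name): a dict with "K" (3x3 intrinsics, pixels), "R" (3x3) and "t" (3): a world point X has camera coordinates R X + t. Camera axes: x right, y down, z forward; pixel columns grow to the right and rows downward; lengths in mm; the calibration is good to about 2 mm. A picture is of the moment at which its call begins: read the wrist's pose just before it. camera_model takes no time and is no camera call; for the wrist camera it gives the pose at the moment of the call.
- manip.sign_off(): hands the job in; it is judged then, once.
The state is a dict: "clock": time; "joints": joint angles; "qd": joint speeds; "effort": joint torques, N m; "eef_pos": TCP position; "eef_rot": TCP orientation; "wrist_force": force on the tool from outside, world axes, zero at the start; "moment": the same for the moment, N m; "finger_gap": finger opening in mm; "finger_force": force on a finger pad.
Only numpy, scipy, OpenCV 4.12 (cv2) and the standard library are available. Lean on these libraries where they do the work, as an engineer would, in place of code of your own. Each camera call takes 0.05 s, during which the arm holds its last target. There are 200 camera calls.

TASK

Take the headset off the lid of the airtight camera box and hang it by its headband over the bar, so that it hangs there freely with one ear cup on either side of the bar. Then pull the lid free from its sticky seal without letting it fly wide open, and hold it ajar with a gap of about 20 mm at the front edge, so the box can air. Finish while still holding the lid there with the gripper (do not let go), and leave the books, mug and planter alone.

Things in the scene. Friction and masses are not known exactly. Their poses are not given: they have to be found in the camera images.
- headset: Rigid grey headset, 0.2 kg, 55 (x) x 162 (y) x 140 (z) mm, standing on its two flat ear cups on the box lid. Origin: centre of the underside (cup bottoms). The arch spans its y axis, z up. Cups 60 high, 108 apart inside. Top of the band: a padded block 26 wide (x), 40 long (y), z = 122 to 140; beyond it the band slopes down. Grip it across x, tips at most 12 mm below its top, clear of the bar.
- headset_band (a point): Middle of the underside of the headband's padded block, 122 mm above the headset's origin, 18 mm below the band's top: the place that rests on the bar. Axes as the headset.
- stand: Fixed steel stand: a horizontal round bar of 14 mm diameter, 200 mm long along the stand's own y axis, its axis 160 mm above the desk, on a post at each end. Origin on the desk under the middle of the bar; z up.
- drybox: Fixed white airtight box, 180 (x) x 240 (y) x 100 (z) mm without lid. Origin: centre of its underside, on the desk. The lid is hinged along the y axis on the far (+x) rim; its front edge and handle are on the -x side, towards the robot. Top face of the shut lid: 114 mm above the desk.
- lid (a joint): Opening angle of the box lid in rad: 0 = shut on the seal, 0.32 = stop. Front edge 183 mm from the hinge axis: 0.11 rad is a 20 mm gap. A magnetic seal pulls it shut with about 14 N at the handle, plus 2 N for the lid's weight, when shut; the pull weakens fast as it opens (8 N at 0.07, 4 N at 0.11, under 1 N past 0.17 rad). It falls shut when let go.
- lid_grip (a point): Middle of the top face of the lid's handle, moves with the lid. Handle: steel bar 84 long along the box's y axis, 12 wide (x), 12 thick, on two feet 72 mm apart; its top is 33 mm above the lid's top face (147 mm above the desk when shut), underside 21 mm. It lies 65 mm in front (-x) of the box's centre, 155 mm from the hinge. Grip it from above across the box's x axis.
- lid_hinge (a point): Middle of the lid's hinge axis, which runs along the box's y axis, 100 mm above the desk on the box's far rim, 90 mm behind (+x) the box's centre.
- books: Two books in a stack, 150 x 210 x 40 mm, a bystander. Origin: centre of the underside.
- mug: White mug, 80 mm wide, 90 mm high, a bystander. Origin: centre of the underside.
- planter: Brass plant pot 90 mm wide, 80 mm high, with leaves to 165 mm, a bystander. Origin: centre of the underside.
Things that resemble listed ones, but are neither listed nor needed, are in the scene too. Leave any red look-alike of the headset alone.

How it is judged (in metres and radians):
On the way, in this order (a step that is already met when the one before it is completed fails the run):
1. the headset hangs on the bar by its headband, let go, while the lid is still shut (x of headset_band in the frame of stand between -0.035 and 0.035 m and y of headset_band in the frame of stand between -0.085 and 0.085 m and z of headset_band in the frame of stand above 0.145 m and height (world z) of headset above 0.015 m and angle between headset's own z axis and vertical below 0.45 rad and contact force between headset and stand above 0.5 N and contact force between headset and the fingers below 0.05 N and contact force between headset and drybox below 0.05 N and linear speed of headset below 0.03 m/s and value of joint lid below 0.02 rad), for 0.3 s.
2. the lid is broken free from its seal (value of joint lid above 0.04 rad), for 0.2 s.
At the end, for the whole second after the job is handed in: The headset hangs still on the bar by its band, free of gripper, box and desk (band middle within 35 mm of the bar's axis and 85 mm of its middle, tilt under 0.45 rad). The fingers hold the lid still (over 1 N) at 0.055 to 0.165 rad, a gap of about 10 to 30 mm in front (x of headset_band in the frame of stand between -0.035 and 0.035 m and y of headset_band in the frame of stand between -0.085 and 0.085 m and z of headset_band in the frame of stand above 0.145 m and height (world z) of headset above 0.015 m and angle between headset's own z axis and vertical below 0.45 rad and contact force between headset and stand above 0.5 N and contact force between headset and the fingers below 0.05 N and contact force between headset and drybox below 0.05 N and linear speed of headset below 0.03 m/s and value of joint lid between 0.055 and 0.165 rad and velocity of joint lid between -0.03 and 0.03 rad/s and contact force between the fingers and drybox above 1 N); the arm keeps its last pose, push and grip.
It fails at once if the lid flew wide open (more than 0.25 rad, about 45 mm at the front) (value of joint lid above 0.25 rad).
It fails at once if the books disturbed (moved over 30 mm) (distance of books from where it was at the start of the episode above 0.03 m).
It fails at once if the mug disturbed (moved over 30 mm) (distance of mug from where it was at the start of the episode above 0.03 m).
It fails at once if the planter disturbed (moved over 30 mm) (distance of planter from where it was at the start of the episode above 0.03 m).
It also fails if it takes over 54 s, if anything falls off the work surface, if the arm or the gripper's body presses on something with over 40 N, if the wrist force passes 120 N, or if a joint passes its speed limit or range.

## Working session

There is one attempt and no reset: what is moved stays moved. The work goes in short steps, Python scripts to look and compute and a tool call to move; the robot and the scene stay as the last step left them, time stands still between calls to the robot, and variables do not carry over. Pictures are saved under pics/ and viewed, at most 10 in all, crops included, and the job is handed in when it is done.

Besides the shell and the picture viewer there is one more tool, called in YAML: its name, and indented under it one key for each argument. jog_arm: Moves the arm, as the interface text tells. Its arguments: {"type":"object","properties":{"rows":{"type":"array"},"newtons":{"type":"number"}},"required":["rows"]}

```bash
mkdir -p pics
cat > h.py <<'E'
from cell import manip
import numpy as np, cv2
def grab(n,tag):
    m=manip.camera_model(n); p,d=manip.camera(n)
    cv2.imwrite(f'pics/{tag}.png',p); np.savez(f'/tmp/{tag}.npz',p=p,d=d,**{k:np.array(m[k]) for k in 'KRt'})
def load(tag):
    z=np.load(f'/tmp/{tag}.npz'); return z['p'],z['d'],z['K'],z['R'],z['t']
def cloud(tag):
    p,d,K,R,t=load(tag); v,u=np.indices(d.shape)
    c=np.stack([(u-K[0,2])/K[0,0]*d,(v-K[1,2])/K[1,1]*d,d],-1)
    return p,d,(c-t.ravel())@R
E
python3 - <<'E'
from h import *
grab('scene','s0'); grab('side','d0')
print(manip.read_state())
E
```

```text
{'clock': 0.1, 'joints': array([-6.66064455e-02,  3.00408462e-01,  1.52148502e+00,  3.89060338e-07,
        1.32070386e+00, -6.66325115e-02]), 'qd': array([-1.06089334e-03, -9.45129543e-05,  1.16998758e-04, -2.30028432e-03,
       -3.74946225e-04,  3.79670506e-04]), 'effort': array([ 1.84928511e-03, -5.32644153e+01, -3.53284299e+01,  7.10431044e-02,
        2.34944851e-02, -7.30603051e-05]), 'eef_pos': array([5.49785224e+02, 7.94748328e-03, 2.12961320e+02]), 'eef_rot': array([-3.14059021e+00, -6.72718740e-05,  1.57082226e+00]), 'wrist_force': array([-0.51402034,  0.06296145, -0.66065824]), 'moment': array([ 0.05184782,  0.05057201, -0.02904541]), 'finger_force': 0.0, 'finger_gap': 94.08083159575244}
```

View pics/s0.png

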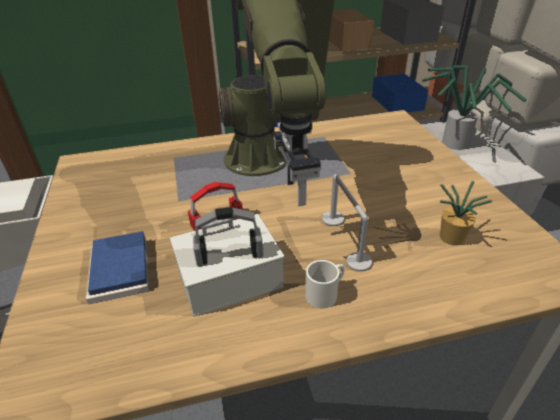

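View pics/d0.png

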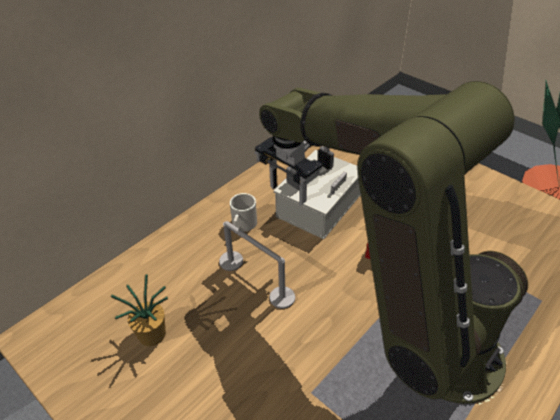

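The scene view shows the box at about (228,265) with the grey headset on it (padded block near (238,214)). The red look-alike is behind it at (215,200), the bar runs from (337,180) to (365,215), and the mug is at (322,285). The side view shows the bar from (228,225) to (283,262), with the lid handle near (338,183).

```bash
cat > m.py <<'E'
from h import *
def rect(P,name):
    xy=P[:,:2].astype(np.float32); c,s,a=cv2.minAreaRect(xy); b=cv2.boxPoints((c,s,a))
    print(name,len(P),'c',np.round(c,1),'size',np.round(s,1),'ang',round(a,1),'z',np.round(np.percentile(P[:,2],[2,50,98]),1))
if __name__=='__main__':
  for tag in ('s0','d0'):
    p,d,X=cloud(tag); hsv=cv2.cvtColor(p,cv2.COLOR_BGR2HSV); ok=d>0
    h,s,v=[hsv[...,i].astype(int) for i in range(3)]
    x,y,z=X[...,0],X[...,1],X[...,2]
    work=ok&(x>250)&(x<900)&(abs(y)<600)
    def comps(m,nm,mn=12):
        n,l,st,ce=cv2.connectedComponentsWithStats(m.astype(np.uint8),connectivity=8)
        for i in range(1,n):
            if st[i,4]>=mn: rect(X[l==i],f'{tag} {nm} px{np.round(ce[i])}')
    comps(work&(z>108)&(z<119)&(s<60)&(v>120),'lidtop',60)
    comps(work&(z>154)&(z<172)&(s<70),'z160')
    comps(work&(z>245)&(z<262),'z254')
    comps(work&(z>135)&(z<152),'z145')
    comps(work&(z>20)&(z<250)&((h<8)|(h>172))&(s>150),'red')
    comps(work&(z>80)&(z<96)&(s<60),'mugtop')
E
python3 m.py
```

```text
s0 lidtop px[264. 231.] 248 c [556.6 -94.2] size [143.6  31.2] ang 8.7 z [113.  115.9 118.4]
s0 lidtop px[231. 237.] 1014 c [ 551.1 -180.5] size [121.7 136.3] ang 71.0 z [113.  115.7 118.4]
s0 lidtop px[217. 228.] 117 c [ 516.3 -204.8] size [24.7 62. ] ang 6.8 z [112.8 115.5 118.5]
s0 lidtop px[210. 261.] 2015 c [ 593.2 -196.5] size [189.2 245.4] ang 8.2 z [112.2 115.6 118.2]
s0 z160 px[351. 199.] 268 c [533.1 157.2] size [216.6  17. ] ang 1.2 z [155.7 167.  170.6]
s0 z160 px[472. 184.] 12 c [571.7 507.7] size [ 6.7 16.2] ang 72.9 z [154.8 159.5 164.9]
s0 z160 px[487. 201.] 13 c [653.5 497.9] size [13.8  8.4] ang 40.2 z [155.3 160.  164.6]
s0 z160 px[257. 244.] 67 c [ 657.2 -127.8] size [28.7 12. ] ang 65.1 z [154.4 163.3 171.3]
s0 z160 px[200. 250.] 82 c [ 634.1 -250.8] size [23.2 51.1] ang 51.1 z [154.6 164.7 171.6]
s0 z254 px[302. 192.] 54 c [ 6.06e+02 -5.00e-01] size [19.5 10.2] ang 69.4 z [245.3 253.  261.5]
s0 z254 px[224. 212.] 294 c [ 629.4 -191.1] size [80.1 28.2] ang 86.8 z [245.4 251.4 257.4]
s0 z145 px[212. 186.] 117 c [ 346.2 -196.3] size [28.7 61. ] ang 16.5 z [135.3 14
[... 3526 characters left out ...]
120. 315.] 41 c [612.2 516.9] size [28.6 10.6] ang 89.3 z [135.9 140.2 145.3]
d0 z145 px[152. 316.] 34 c [554.7 469.5] size [ 6.8 33.9] ang 84.1 z [135.3 140.3 146.5]
d0 z145 px[136. 316.] 13 c [578.3 496.8] size [ 4.8 22.6] ang 40.7 z [137.4 143.9 151. ]
d0 red px[367. 250.] 21 c [ 342.1 -114.4] size [10.   7.6] ang 32.5 z [22.5 36.5 57.7]
d0 mugtop px[315. 205.] 318 c [ 533.3 -143. ] size [266.2 134. ] ang 56.8 z [80.6 87.7 95.6]
d0 mugtop px[243. 203.] 176 c [718.8  21.4] size [79.2 81.2] ang 63.3 z [80.2 87.1 93.2]
d0 mugtop px[228. 243.] 23 c [627.8 163.1] size [13.8 11.6] ang 39.0 z [81.1 88.8 94.2]
d0 mugtop px[281. 280.] 22 c [427.3 160.9] size [13.4  7.5] ang 46.9 z [81.  86.4 94.9]
```

jog_arm:
  rows: [0,0,3,0,0,0,0,0,0,3,0,0,0,0,0,0,3,0,0,0,0,0.5,-1.5,3,0,0,0,0,1,-2.5,2,0,0,0,0,1,-2.5,0,0,0,0,0,1,-2.5,0,0,0,0,0,1,-2.5,0,0,0,0,0,1,-2.5,0,0,0,0,0,1,-2.5,0,0,0,0,0,1,-2.5,0,0,0,0,0,0.5,0,0,0,0,0,0,0,0,0,0,0,0,0,0,0,0,0,0,0,0]

```text
clock: 1.27
eef_pos: [630.0, -189.4, 352.9]
eef_rot: [-3.141, -0.0, 1.571]
wrist_force: [0.4, 0.0, -0.0]
finger_gap: 94.2
finger_force: 0.0
```

Run:
```python
from m import *
grab('wrist','w1'); grab('scene','s1'); grab('side','d1')
for tag in ('w1','s1','d1'):
    p,d,X=cloud(tag); x,y,z=X[...,0],X[...,1],X[...,2]
    w=(d>0)&(x>540)&(x<720)&(y>-310)&(y<-70)
    for lo,hi in ((250,259),(236,246),(168,176),(110,119)):
        m=w&(z>lo)&(z<hi)
        if m.sum()>10: rect(X[m],f'{tag} {lo}')
    for sgn in(-1,1):
        m=w&(z>165)&(z<182)&(sgn*(y+190)>20)
        if m.sum()>5: rect(X[m],f'{tag} cup{sgn}')
s=manip.read_state(); print(s['clock'],s['eef_pos'],s['eef_rot'])
```

```text
w1 250 1186 c [ 629.2 -192.7] size [45.7 25.9] ang 85.9 z [250.3 253.2 254.7]
w1 236 1167 c [ 629.2 -192.5] size [108.5  26. ] ang 85.9 z [236.3 241.  245.8]
w1 168 995 c [ 629.7 -192.7] size [160.3  54.8] ang 86.1 z [168.6 172.2 174.9]
w1 110 13807 c [ 620.7 -190. ] size [162.3 239.6] ang 0.2 z [111.8 113.5 115.2]
w1 cup-1 329 c [ 624.6 -259.9] size [25.4 53.7] ang 86.2 z [166.6 171.6 174.2]
w1 cup1 712 c [ 634.3 -125.8] size [26.6 54.7] ang 86.8 z [168.4 172.4 178.1]
s1 250 177 c [ 629.4 -191.2] size [54.9 27.1] ang 87.9 z [250.2 255.1 257.6]
s1 236 240 c [ 629.6 -192.4] size [119.4  28.1] ang 85.2 z [236.1 241.3 245.9]
s1 168 272 c [ 628.4 -190.6] size [160.8  57.4] ang 86.3 z [168.7 173.4 175.9]
s1 110 3235 c [ 621.1 -190.1] size [162.3 239.8] ang 0.1 z [112.  115.7 118.4]
s1 cup-1 172 c [ 624.1 -257.1] size [25.9 56.4] ang 83.2 z [165.4 173.5 177.8]
s1 cup1 165 c [ 632.7 -123.8] size [26.8 57.3] ang 85.9 z [165.8 173.5 177.7]
d1 250 76 c [ 627.6 -186.2] size [53.1 27.2] ang 89.2 z [250.5 253.5 256.3]
d1 236 120 c [ 630.3 -186.8] size [114.2  30.8] ang 84.8 z [236.1 240.7 245.5]
d1 168 157 c [ 627.6 -187.7] size [163.9  55.8] ang 85.6 z [168.2 171.6 175.7]
d1 110 1458 c [ 614.9 -189.7] size [143.7 245.3] ang 8.1 z [110.4 113.8 118. ]
d1 cup-1 106 c [ 622.4 -255.3] size [26.3 56.7] ang 83.1 z [165.1 171.4 180.5]
d1 cup1 104 c [ 632.4 -121.2] size [29.5 55.4] ang 83.5 z [165.9 171.7 178.6]
1.4167 [ 629.82274301 -188.95065928  353.93837387] [3.14107277e+00 1.28627018e-04 1.57189470e+00]
```

The wrist depth puts the headset block at (629, −193), top 254, with its arch axis at 86° (yaw −0.07). I'll turn to match, go down and grip.

jog_arm:
  newtons: 25
  rows: [0,-0.35,-2,0,0,-0.07,0,0,0,-2.5,0,0,0,0,0,0,-2.5,0,0,0,0,0,0,-2,0,0,0,0,0,0,-1.2,0,0,0,0,0,0,0,0,0,0,0,0,0,0,0,0,0,0,0,0,0,0,0,0,1,0,0,0,0,0,0,1,0,0,0,0,0,0,1,0,0,0,0,0,0,1,0,0,0,0,0,0,1,0,0,0,0,0,0,1,0,0,0,0,0,0,1,0,0,0,0,0,0,1,0,0,0,0,0,0,1]

```text
clock: 2.75
eef_pos: [630.0, -193.5, 251.4]
eef_rot: [3.142, -0.0, 1.501]
wrist_force: [0.1, -0.1, 0.4]
finger_gap: 37.5
finger_force: 0.0
```

Still closing, so I'll wait a few more rows.

jog_arm:
  rows: [0,0,0,0,0,0,1,0,0,0,0,0,0,1,0,0,0,0,0,0,1,0,0,0,0,0,0,1,0,0,0,0,0,0,1,0,0,0,0,0,0,1]

```text
clock: 3.25
eef_pos: [630.0, -193.5, 251.4]
eef_rot: [-3.142, 0.0, 1.501]
wrist_force: [-0.4, -0.9, 0.1]
finger_gap: 25.5
finger_force: 25.0
```

jog_arm:
  rows: [0,0,0.5,0,0,0,1,0,0,1,0,0,0,1,0,0,2,0,0,0,1,0,0,2.5,0,0,0,1,0,0,2.5,0,0,0,1,0,0,1.5,0,0,0,1,0,0,0,0,0,0,1]

```text
clock: 3.83
eef_pos: [630.4, -193.6, 356.2]
eef_rot: [3.135, 0.002, 1.501]
wrist_force: [0.4, 0.6, -1.1]
finger_gap: 25.7
finger_force: 25.0
```

jog_arm:
  rows: [-0.25,1,0,0,0,0,1,-0.5,1.5,0,0,0,0,1,-0.6,2.5,0,0,0,0.01,1,-0.7,2.5,0,0,0,0.01,1,-0.7,2.5,0,0,0,0.01,1,-0.7,2.5,0,0,0,0.01,1,-0.7,2.5,0,0,0,0.01,1,-0.7,2.5,0,0,0,0.01,1,-0.7,2.5,0,0,0,0.01,1,-0.7,2.5,0,0,0,0.01,1,-0.7,2.5,0,0,0,0.01,1,-0.7,2.5,0,0,0,0,1,-0.7,2.5,0,0,0,0,1,-0.6,2,0,0,0,0,1,-0.5,1.5,0,0,0,0,1,-0.25,1,0,0,0,0,1,-0.2,0.8,0,0,0,0,1,0,0.8,0,0,0,0,1,0,0,0,0,0,0,1,0,0,0,0,0,0,1]

```text
clock: 5.5
eef_pos: [531.1, 167.3, 351.1]
eef_rot: [-3.141, 0.0, 1.591]
wrist_force: [0.2, -0.6, -2.3]
finger_gap: 26.3
finger_force: 25.0
```

Run:
```python
from m import *
grab('scene','s2'); grab('side','d2')
for tag in ('s2','d2'):
    p,d,X=cloud(tag); x,y,z=X[...,0],X[...,1],X[...,2]
    w=(d>0)&(x>400)&(x<670)&(y>50)&(y<270)
    for nm,m in (('bar',w&(z>154)&(z<172)),('cups',w&(z>255)&(z<278)),('low',w&(z>205)&(z<225)),('top',w&(z>336)&(z<345))):
        if m.sum()>10: rect(X[m],tag+nm)
s=manip.read_state(); print(s['clock'],s['eef_pos'],s['eef_rot'],s['wrist_force'],s['finger_gap'])
```

```text
s2bar 261 c [547.2 156.1] size [188.1  18.2] ang 1.3 z [157.  167.  171.2]
s2cups 380 c [530.6 168.2] size [ 57.5 162.3] ang 1.3 z [255.7 270.5 276.9]
s2low 60 c [533.1 169. ] size [161.8  51.2] ang 90.0 z [219.  222.3 224.5]
s2top 154 c [531.6 166.9] size [113.4  29.1] ang 87.1 z [336.3 340.7 344.9]
d2bar 320 c [523.3 156.4] size [199.   20.1] ang 0.1 z [156.  165.1 169.5]
d2cups 431 c [529.4 169.8] size [ 57.7 163.4] ang 0.7 z [255.8 270.3 276.4]
d2low 77 c [530.7 173. ] size [ 55.4 157.6] ang 1.1 z [216.  221.1 224.6]
d2top 151 c [529.3 170.5] size [106.8  28.1] ang 89.2 z [336.5 340.7 344.6]
5.6 [531.19946567 166.9079644  351.24638007] [-3.14134111e+00  1.89763992e-04  1.59010532e+00] [-0.25377182  0.09347209 -1.84329715] 25.71333205824255
```

View pics/s2.png

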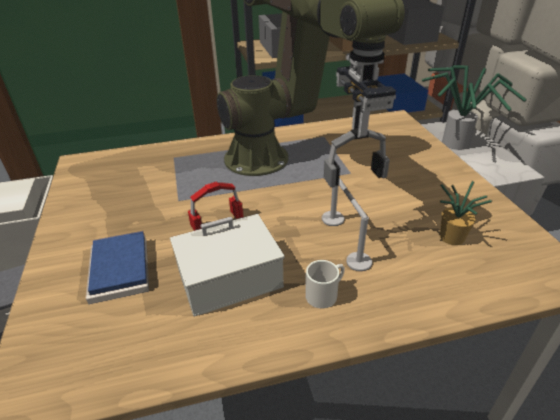

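The headset hangs level in the gripper near (365,150), above the bar. The red look-alike and the lid with its handle (215,227) are undisturbed. The bar lies 10 mm further −y, and the way down is about 169 mm.

jog_arm:
  rows: [0,-1,0,0,0,0,1,0,0,0,0,0,0,1,0,0,-1,0,0,0,1,0,0,-2,0,0,0,1,0,0,-2,0,0,0,1,0,0,-2,0,0,0,1,0,0,-2,0,0,0,1,0,0,-2,0,0,0,1,0,0,-2,0,0,0,1,0,0,-2,0,0,0,1,0,0,-1,0,0,0,1,0,0,-0.3,0,0,0,1,0,0,0,0,0,0,1,0,0,0,0,0,0,1]

```text
clock: 6.77
eef_pos: [531.4, 157.5, 189.4]
eef_rot: [3.14, -0.0, 1.591]
wrist_force: [-0.5, -0.3, -0.7]
finger_gap: 25.3
finger_force: 25.0
```

Run:
```python
from m import *
grab('side','d3')
s=manip.read_state(); print(s['clock'],s['eef_pos'],s['eef_rot'],s['wrist_force'],s['finger_gap'])
p,d,X=cloud('d3'); x,y,z=X[...,0],X[...,1],X[...,2]
w=(d>0)&(x>400)&(x<670)&(y>50)&(y<270)
for nm,m in (('bar',w&(z>154)&(z<172)&(abs(y-158)<25)),('cups',w&(z>80)&(z<108)&(abs(x-530)<60))):
    rect(X[m],nm)
i=cv2.resize(p[150:320,170:400],None,fx=3,fy=3); cv2.imwrite('pics/d3c.png',i)
```

```text
6.8167 [531.44989349 157.58784149 189.58375371] [ 3.13987877e+00 -4.05699227e-04  1.59075462e+00] [-0.42836336 -0.4374157  -1.03687506] 25.734825884855113
bar 332 c [530.  157.1] size [213.2  20.8] ang 0.7 z [156.3 164.8 169.4]
cups 248 c [530.4 160.8] size [ 56.6 164.3] ang 0.5 z [ 81.   97.9 107.8]
```

View pics/d3c.png

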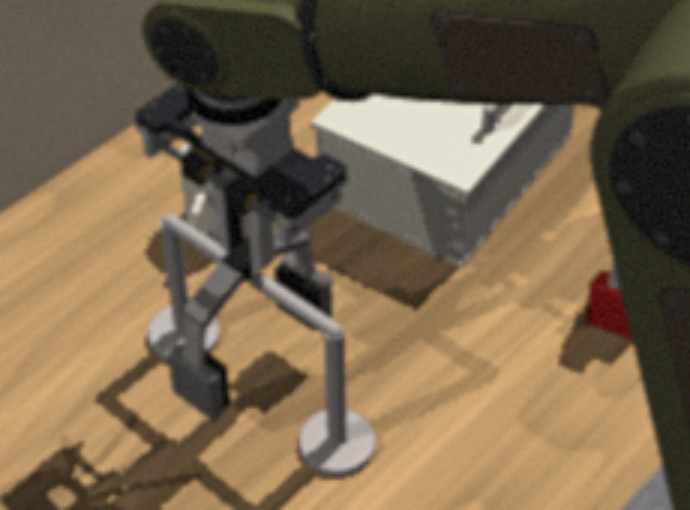

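The headset straddles the bar, one cup at (200,385) and the other at (305,290) behind the bar, with the block above it. Now I'll lower the last millimetres and watch the force.

jog_arm:
  rows: [0,0,-0.2,0,0,0,1,0,0,-0.1,0,0,0,1,0,0,-0.1,0,0,0,1,0,0,0,0,0,0,1,0,0,0,0,0,0,1]

```text
clock: 7.23
eef_pos: [531.0, 157.5, 184.5]
eef_rot: [3.142, -0.0, 1.591]
wrist_force: [-0.7, -0.8, -2.3]
finger_gap: 25.7
finger_force: 25.0
```

jog_arm:
  rows: [0,0,-0.1,0,0,0,1,0,0,0,0,0,0,1,0,0,0,0,0,0,1]

```text
clock: 7.48
eef_pos: [531.0, 157.5, 183.4]
eef_rot: [-3.141, 0.0, 1.591]
wrist_force: [0.1, -0.5, -1.1]
finger_gap: 25.7
finger_force: 25.0
```

jog_arm:
  rows: [0,0,-0.1,0,0,0,1,0,0,0,0,0,0,1,0,0,0,0,0,0,1]

```text
clock: 7.73
eef_pos: [531.0, 157.5, 182.5]
eef_rot: [3.141, -0.0, 1.591]
wrist_force: [0.2, 0.0, -0.8]
finger_gap: 25.5
finger_force: 25.0
```

jog_arm:
  rows: [0,0,-0.1,0,0,0,1,0,0,0,0,0,0,1,0,0,0,0,0,0,1]

```text
clock: 7.98
eef_pos: [531.1, 157.6, 182.4]
eef_rot: [3.141, -0.0, 1.591]
wrist_force: [-3.2, -0.2, 8.1]
finger_gap: 25.6
finger_force: 25.0
```

Contact (+8 N). Next I release, wait and check that the lid is still shut.

jog_arm:
  rows: [0,0,0,0,0,0,0.68,0,0,0,0,0,0,0.64,0,0,0,0,0,0,0.6,0,0,0,0,0,0,0.5,0,0,0,0,0,0,0.4,0,0,0,0,0,0,0.4,0,0,0,0,0,0,0.4,0,0,0,0,0,0,0.4,0,0,0,0,0,0,0.4,0,0,0,0,0,0,0.4]

```text
clock: 8.82
eef_pos: [531.0, 157.5, 181.4]
eef_rot: [-3.142, 0.0, 1.591]
wrist_force: [0.1, 0.1, 0.1]
finger_gap: 56.1
finger_force: 0.0
```

Run:
```python
from m import *
grab('side','d4')
p,d,X=cloud('d4'); x,y,z=X[...,0],X[...,1],X[...,2]
w=(d>0)&(x>400)&(x<670)&(y>50)&(y<270)
for nm,m in (('cups',w&(z>75)&(z<102)&(abs(x-530)<60)),('low',w&(z>45)&(z<60)&(abs(x-530)<60))):
    rect(X[m],nm)
s=manip.read_state(); print(s['clock'],s['eef_pos'],s['wrist_force'],s['finger_gap'],s['finger_force'])
```

```text
cups 233 c [530.9 161.2] size [ 58.5 161.4] ang 1.6 z [ 76.3  93.7 101.8]
low 71 c [530.1 159.3] size [ 52.6 161.4] ang 2.0 z [47.1 54.4 59.7]
8.8667 [531.00205448 157.48964976 181.44894986] [-0.30733787  0.26541042 -0.23922432] 56.557890334936076 0.0
```

Headset hangs free. Retreat up, then to above the handle.

jog_arm:
  rows: [0,0,0.5,0,0,0,0.4,0,0,1.5,0,0,0,0.4,0,0,2.5,0,0,0,0.4,0,0,2.5,0,0,0,0.4,0,0,2,0,0,0,0.4,0,-1,0,0,0,0,0.4,0,-2,0,0,0,0,0.4,0,-3,0,0,0,0.02,0.4,0,-3,0,0,0,0.02,0.4,0,-3,0,0,0,0.02,0.4,0,-3,0,0,0,0.02,0.4,0,-3,0,0,0,0.02,0.4,0,-3,0,0,0,0.03,0.4,0,-3,0,0,0,0,0.4,0,-3,0,0,0,0,0.4,-0.1,-3,0,0,0,0,0.4,-0.1,-3,0,0,0,0,0.4,-0.1,-2,0,0,0,0,0.4,0,-1.2,0,0,0,0,0.4,0,0,0,0,0,0,0.4]

```text
clock: 10.53
eef_pos: [527.6, -206.3, 270.9]
eef_rot: [-3.141, -0.0, 1.719]
wrist_force: [-1.4, 0.8, -0.3]
finger_gap: 56.6
finger_force: 0.0
```

Run:
```python
from m import *
s=manip.read_state(); print(s['clock'],s['eef_pos'],s['eef_rot'])
grab('wrist','w5'); grab('scene','s5')
for tag in('w5','s5'):
    p,d,X=cloud(tag); x,y,z=X[...,0],X[...,1],X[...,2]
    w=(d>0)&(x>480)&(x<580)&(y>-270)&(y<-140)
    rect(X[w&(z>138)&(z<153)],tag+'handle'); rect(X[w&(z>143)&(z<153)],tag+'handle top')
    m=(d>0)&(x>400)&(x<670)&(y>50)&(y<270)&(z>60)&(z<102)&(abs(x-530)<60)
    if m.sum()>10: rect(X[m],tag+'cups')
cv2.imwrite('pics/s5c.png',cv2.resize(load('s5')[0][130:310,160:400],None,fx=3,fy=3))
```

```text
10.5333 [ 527.56643735 -206.32096407  270.93825743] [-3.14088257e+00 -2.05543556e-04  1.71850686e+00]
w5handle 969 c [ 528.9 -207.8] size [11.4 83.1] ang 8.3 z [143.  145.9 147.4]
w5handle top 948 c [ 528.9 -208.1] size [11.3 82.5] ang 8.4 z [143.6 145.9 147.4]
s5handle 172 c [ 528.8 -205.6] size [14.9 84.6] ang 9.8 z [139.1 146.6 150.4]
s5handle top 127 c [ 528.8 -205.6] size [14.9 84.6] ang 10.0 z [143.3 147.6 150.7]
s5cups 313 c [532.7 156.7] size [ 56.9 161.8] ang 0.9 z [ 60.7  84.5 101.6]
```

View pics/s5c.png

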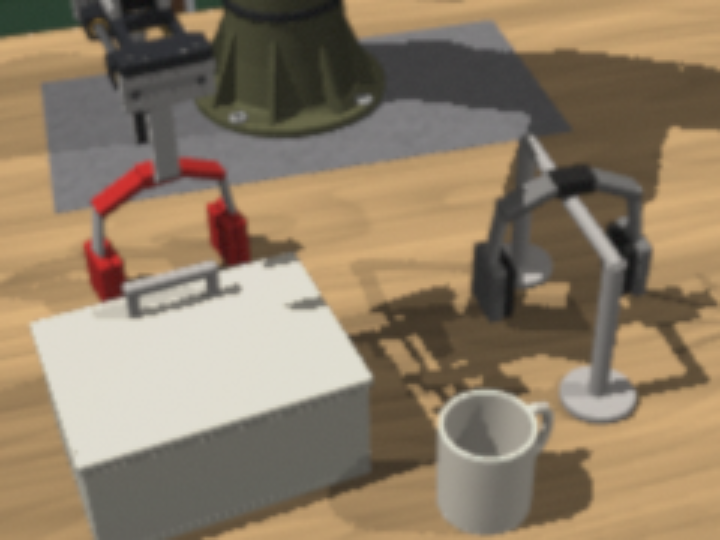

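The headset hangs level across the bar, its cups at (493,280) and (630,255) and the block at (573,180). The lid is shut and the handle is at (175,283) under the gripper. I'll go down onto the handle, TCP z ≈ 130.

jog_arm:
  newtons: 50
  rows: [0.13,0,-1,0,0,0,0.4,0,0,-2.5,0,0,0,0.4,0,0,-2.5,0,0,0,0.4,0,0,-2.5,0,0,0,0.4,0,0,-2.5,0,0,0,0.4,0,0,-2,0,0,0,0.4,0,0,-1,0,0,0,0.4,0,0,0,0,0,0,0.4,0,0,0,0,0,0,0.4,0,0,0,0,0,0,1,0,0,0,0,0,0,1,0,0,0,0,0,0,1,0,0,0,0,0,0,1,0,0,0,0,0,0,1,0,0,0,0,0,0,1,0,0,0,0,0,0,1,0,0,0,0,0,0,1,0,0,0,0,0,0,1,0,0,0,0,0,0,1,0,0,0,0,0,0,1]

```text
clock: 12.3
eef_pos: [529.1, -204.6, 131.5]
eef_rot: [-3.141, -0.0, 1.721]
wrist_force: [-5.0, -1.1, 2.8]
finger_gap: 11.2
finger_force: 50.0
```

jog_arm:
  rows: [0.03,0,0.16,-0.0015,0.01,0,1,0.03,0,0.16,-0.0015,0.01,0,1,0.03,0.01,0.16,-0.0015,0.01,0,1,0.04,0.01,0.16,-0.0015,0.01,0,1,0.04,0.01,0.15,-0.0015,0.01,0,1,0.04,0.01,0.15,-0.0015,0.01,0,1,0,0,0,0,0,0,1,0,0,0,0,0,0,1,0,0,0,0,0,0,1]

```text
clock: 13.05
eef_pos: [531.2, -204.2, 140.7]
eef_rot: [-3.079, -0.0, 1.721]
wrist_force: [-3.5, -4.5, -11.7]
finger_gap: 11.6
finger_force: 50.0
```

```bash
cat > lid.py <<'E'
from m import *
import sys
tag=sys.argv[1]
grab('scene',tag); p,d,X=cloud(tag)
u=np.array([np.cos(.149),np.sin(.149)]); r=(X[...,:2]-[593.2,-195.8])@np.array([[u[0],-u[1]],[u[1],u[0]]])
a,b,z=r[...,0],r[...,1],X[...,2]
m=(d>0)&(abs(a)<75)&(abs(b)<108)&(z>105)&(z<140)&((abs(b)>60)|(a>-30))
k=np.polyfit(a[m],z[m],1); k=np.polyfit(a[m][abs(z[m]-np.polyval(k,a[m]))<4],z[m][abs(z[m]-np.polyval(k,a[m]))<4],1)
print('lid angle',-np.arctan(k[0]),m.sum())
s=manip.read_state(); print(s['clock'],s['eef_pos'],s['eef_rot'],s['wrist_force'],s['finger_gap'],s['finger_force'])
E
python3 lid.py s6
```

```text
lid angle 0.05801141875335144 3107
13.1 [ 531.13358153 -204.18126469  140.68077484] [-3.07928977e+00 -2.17169334e-04  1.72079328e+00] [ -2.70157739  -4.28637519 -10.93329644] 11.507985453152642 49.99583065509796
```

The seal is broken with the lid at about 0.06 rad, moving under control. I'll continue to about 0.11.

jog_arm:
  rows: [0.04,0.01,0.15,-0.0015,0.01,0,1,0.04,0.01,0.15,-0.0015,0.01,0,1,0.04,0.01,0.15,-0.0015,0.01,0,1,0.04,0.01,0.15,-0.0015,0.01,0,1,0.04,0.01,0.15,-0.0015,0.01,0,1,0,0,0,0,0,0,1,0,0,0,0,0,0,1,0,0,0,0,0,0,1,0,0,0,0,0,0,1,0,0,0,0,0,0,1,0,0,0,0,0,0,1]

```text
clock: 14.02
eef_pos: [533.7, -203.8, 149.1]
eef_rot: [-3.03, 0.001, 1.721]
wrist_force: [-2.6, -4.9, -6.1]
finger_gap: 11.6
finger_force: 50.0
```

```bash
python3 lid.py s7
python3 - <<'E'
from m import *
p,d,X=cloud('s7'); x,y,z=X[...,0],X[...,1],X[...,2]
rect(X[(d>0)&(y>50)&(y<270)&(z>60)&(z<102)&(abs(x-530)<60)],'cups')
cv2.imwrite('pics/s7c.png',cv2.resize(p[130:310,160:400],None,fx=3,fy=3))
E
```

```text
lid angle 0.11347961934807967 3283
14.0667 [ 533.66701583 -203.83352022  149.10339581] [-3.03031973e+00  7.65848958e-04  1.72085090e+00] [-2.52962903 -4.27362965 -5.60894215] 11.24996507758086 49.9977833032608
cups 312 c [532.6 156.5] size [ 59.9 161.6] ang 2.6 z [ 60.9  84.5 101.6]
```

View pics/s7c.png

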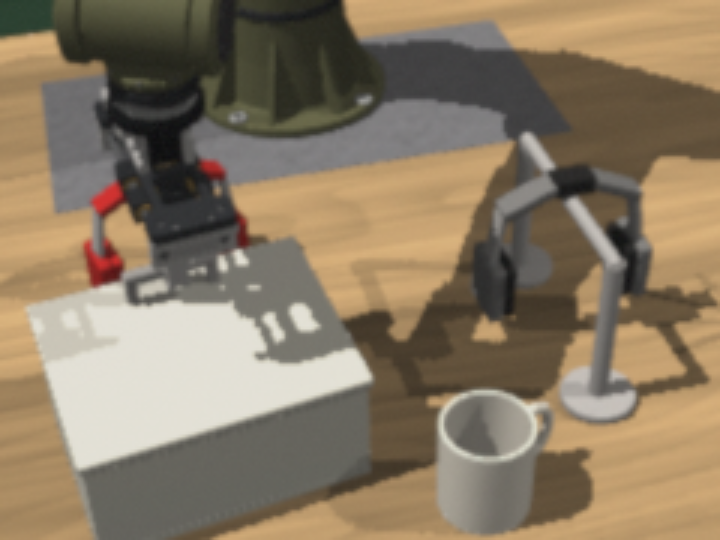

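The gripper holds the lid ajar by its handle near (180,275), and the headset hangs still on the bar at (573,180). The lid angle is 0.113 rad, so I'm handing in.

```bash
python3 -c "
from cell import manip
print(manip.sign_off())"
```

```text
the job is handed in; nothing more can be done
None
```

I handed the job in with the headset hanging on the bar by its band, one cup on each side, and the gripper holding the lid ajar at about 0.113 rad (roughly a 20 mm gap); sign-off returned no verdict.

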